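# Show what is in the keepsake chest

## Task

I am on the sofa and want to see into the wooden chest on the table, but the tall bottle stands in front of its handle and blocks the view: with the lid still shut, swap the bottle and the low candle jar, so that each stands upright and wholly on the other's coaster. Then lift the lid by its bow handle and hold it open at 60 degrees from shut: it falls shut by itself, so finish while still gripping the handle, with the lid held still, and never let it drop. Don't knock the bottle or jar over, and leave the remote, laptop and mug where they are.

Things in the scene. Friction and masses are not known exactly. Their poses are not given: they have to be found in the camera images.
- chest: Dark wooden chest, fixed to the table: 160 mm deep (its x), 240 mm wide (its y), 100 mm high, on a plinth that stands out 6 mm all round at the foot. Origin: centre of its underside, on the table. Its front, where the lid's handle is, looks to its -x; the lid's hinge runs along its rear (+x) top edge, parallel to its y.
- lid (a joint): Opening angle of the chest's lid in rad: 0 shut, growing as the front edge rises; 60 degrees is 1.047. It stops at 1.4 and falls shut from any angle when let go. The lid is 164 x 244 x 12 mm, about 0.4 kg with the handle; the hinge is almost frictionless; about 2 N at the handle carries it.
- lid_hinge (a point): Middle of the lid's hinge line, at half the lid's thickness (106 mm above the table). The frame turns with the lid: its y is the hinge axis, its -x points along the lid to the handle. The handle bar is 204 mm from here.
- pull (a point): Middle of the grip bar of the brass bow handle on the lid's front edge, in the lid's plane. Round bar 10 mm thick, 110 mm long, parallel to the hinge (its y), 106 mm above the table when shut; 40 mm from its axis to the lid's edge (+x), open between; its two arms are 55 mm either side. The bar can turn between the fingers as the lid swings.
- bottle: Tall steel drinking bottle with a black cap, closed: 62 mm diameter, straight up to 148 mm, then a short shoulder and a 48 mm wide cap, 175 mm high in all, about 0.35 kg. Origin: centre of its underside. At the start on the front coaster.
- jar: Low glass candle jar with a steel lid: 64 mm diameter and straight up to 50 mm, then a neck and a 56 mm wide lid, 85 mm high in all, about 0.3 kg. Origin: centre of its underside. At the start on the side coaster.
- front_coaster: Round pale grey stone coaster in front of the chest's handle, fixed: 100 mm diameter, 6 mm thick. Origin: centre of its underside, on the table.
- side_coaster: Same pale grey stone coaster, fixed, farther from the chest, to the robot's right. Origin: centre of its underside. The table between the two coasters and up to about 110 mm beyond their line on the far (+x) side is free.
- remote: Black remote control, loose, lying flat, 170 x 45 x 18 mm. Origin: centre of its underside, long along its x. Leave alone.
- laptop: Closed laptop, loose, 220 x 320 x 18 mm. Origin: centre of its underside, long along its y. Leave alone.
- mug: White mug, loose, 80 mm diameter, 90 mm high, handle at its +y. Origin: centre of its underside. Leave alone.
Things that resemble listed ones, but are neither listed nor needed, are in the scene too. What is shaped like the bottle but green or yellow is not meant.

How it is judged:
On the way:
1. with the lid shut, the jar stands on the front coaster and the bottle on the side coaster, both let go (horizontal distance between jar and front_coaster below 0.018 m and z of jar in the frame of front_coaster between 0.003 and 0.01 m and angle between each of jar, bottle's own z axis and vertical below 0.1 rad and horizontal distance between bottle and side_coaster below 0.018 m and z of bottle in the frame of side_coaster between 0.003 and 0.01 m and linear speed of each of jar, bottle below 0.03 m/s and contact force between the fingers and jar below 0.1 N and contact force between the fingers and bottle below 0.1 N and value of joint lid below 0.06 rad), for 0.2 s.
At the end, for the whole second after the job is handed in: Lid still at 60 +-6.5 degrees, fingers gripping its handle (over 1 N, bar middle within 60 mm of the TCP), no loose thing touching chest or lid; jar on the front coaster and bottle on the side coaster, upright, at rest, within 18 mm of the centres (horizontal distance between jar and front_coaster below 0.018 m and z of jar in the frame of front_coaster between 0.003 and 0.01 m and angle between each of jar, bottle's own z axis and vertical below 0.1 rad and horizontal distance between bottle and side_coaster below 0.018 m and z of bottle in the frame of side_coaster between 0.003 and 0.01 m and linear speed of each of jar, bottle below 0.03 m/s and value of joint lid between 0.93 and 1.165 rad and velocity of joint lid between -0.05 and 0.05 rad/s and contact force between the fingers and chest above 1 N and distance between the grasp point and pull below 0.06 m and contact force between chest and jar below 0.2 N and contact force between chest and bottle below 0.2 N and contact force between chest and remote below 0.2 N and contact force between chest and laptop below 0.2 N and contact force between chest and mug below 0.2 N); the arm keeps its last pose, push and grip.
It fails at once if the lid drops (closing faster than 1.5 rad/s) (velocity of joint lid below -1.5 rad/s).
It fails at once if the bottle or the jar is knocked over (angle between any of bottle, jar's own z axis and vertical above 0.7 rad).
It fails at once if the remote, laptop or mug is moved by more than 20 mm (distance of any of remote, laptop, mug from where it was at the start of the episode above 0.02 m).
It also fails if it takes over 72 s, if anything falls off the work surface, if the arm or the gripper's body presses on something with over 40 N, if the wrist force passes 120 N, or if a joint passes its speed limit or range.

## Robot

A 7-joint arm with a two-finger parallel gripper is mounted at the origin on the work surface. World frame = base frame: x ahead of the robot, y to its left, z up, the work surface at z = 0. Lengths are in m, angles in rad, forces in N, time in s.
With the tool pointing down it reaches from about 0.425 to 0.925 m from the base axis. Payload 6.8 kg.
Tool frame: the origin (TCP) lies between the finger pads, 19 mm behind the fingertips; this is the grasp point; z points along the fingers, y is the line along which they close (so a half turn about z gives the same grasp; the last joint's range is limited). The gripper opens to 85 mm and grips with 20 to 120 N. Pads are 22 mm wide; open, the fingers measure 114 mm over their backs; the gripper's body (76 mm by 85 mm) begins 54 mm behind the grasp point. The pads swing forward as they close: fully open they stand 13 mm farther back than shut.
Start: joints at [1.057, 0.477, 0.022, 1.555, -0.011, 1.109, -0.083], TCP at [0.266, -0.62, 0.25] pointing down, gripper open.
Joint ranges: [-2.96, 2.96], [-0.34, 2.1], [-1.41, 1.46], [0.24, 2.44], [-1.37, 4.51], [0.17, 1.92], [-2.96, 2.96]. Speed limits (rad/s): [2.39, 2.39, 3.14, 3.14, 3.14, 3.14, 3.14].

## Interface

Orientations are given as a rotation vector (axis times angle).
In Python, from bench import r gives the robot as it stands.
- The arm moves only by the tool step_arm, never from a script. Its argument "moves" is a list of rows, each a list of 7 numbers: the shift along the tool's x, y, z in mm, then the turn, a rotation vector about the tool's x, y, z in rad, then the finger opening in mm, from 0 to 85.4. A call has 1 to 8 rows; each row is the pose to reach, as a shift and turn from the pose commanded when the call began, along the tool's axes at that moment; what a row does not reach only later rows make up. A row lasts 1/10 s, in which the tool goes at most 50 mm and 8.59 degrees, less where a joint would pass 70% of its speed; a pose out of reach is approached as far as the arm can. A call with a gripper value outside its range is refused whole. The fingers move at their own pace and stop on an object; "grip_force" is the grip in N (left out, the last holds). Time passes only in rows, so rows that repeat a pose let the fingers close. It gives the time, the measured TCP pose, the force, the opening and the grip force at its end, in the units of the state.
- r.get_obs(): the state, without advancing time (a new reading comes with each control period).
- r.grab_frame(name): name is "scene" or "side" or "wrist"; returns a dict with "image" (400x640x3 uint8, red, green, blue), "depth" (400x640 float32, m along the optical axis (not along the pixel's ray), 0 where there is no reading), "mtx" (3x3 intrinsics, pixels), "rvec" (rotation vector, rad) and "tvec" (3), from world to camera coordinates, as OpenCV has them. Camera axes: x right, y down, z forward; pixel columns grow to the right and rows downward; lengths in m; the calibration is good to about 2 mm. A picture is of the moment at which its call begins.
- r.hand_in(): hands the job in; it is judged then, once.
The state is a dict: "clock": time; "joints": joint angles; "qvel": joint speeds; "tau": joint torques, N m; "tcp_pos": TCP position; "orientation": TCP orientation; "contact_force": force on the tool from outside, world axes, zero at the start; "moment": the same for the moment, N m; "grip_width": finger opening in m; "gripper_force": force on a finger pad.
Only numpy, scipy, OpenCV 4.12 (cv2) and the standard library are available. Lean on these libraries where they do the work, as an engineer would, in place of code of your own. Each camera call takes 0.05 s, during which the arm holds its last target. There are 200 camera calls.

## Working session

There is one attempt and no reset: what is moved stays moved. The work goes in short steps, Python scripts to look and compute and a tool call to move; the robot and the scene stay as the last step left them, time stands still between calls to the robot, and variables do not carry over. Pictures are saved under pics/ and viewed, at most 10 in all, crops included, and the job is handed in when it is done.

Besides the shell and the picture viewer there is one more tool, called after "Emit:" by a JSON object that holds its "api" and its "payload". step_arm: Moves the arm, as the interface text tells. Its arguments: {"type":"object","properties":{"moves":{"type":"array","items":{"type":"array","items":{"type":"number"}}},"grip_force":{"type":"number"}},"required":["moves"]}

```bash
mkdir -p pics; ls; python3 - <<'E'
from bench import r
import cv2,numpy as np
for n in("scene","side"):
    f=r.grab_frame(n); np.savez(f"pics/{n}0.npz",**f)
    cv2.imwrite(f"pics/{n}0.png",f["image"][:,:,::-1])
    R=cv2.Rodrigues(f["rvec"])[0]; print(n,(-R.T@f["tvec"].reshape(3)).round(3),R.round(2).tolist(),f["mtx"].round(1).tolist())
print(r.get_obs())
E
```

```text
pics
scene [ 1.34  -0.538  0.931] [[0.57, 0.82, 0.0], [0.56, -0.39, -0.73], [-0.6, 0.41, -0.68]] [[423.9, 0.0, 320.3], [0.0, 423.9, 200.1], [0.0, 0.0, 1.0]]
side [0.349 0.825 0.869] [[-0.96, -0.29, 0.0], [-0.19, 0.62, -0.76], [0.22, -0.73, -0.65]] [[397.4, 0.0, 323.2], [0.0, 397.4, 203.4], [0.0, 0.0, 1.0]]
{'clock': 0.1, 'joints': array([ 1.05688876,  0.4777294 ,  0.02234371,  1.55632588, -0.01154687,
        1.10932128, -0.08309328]), 'qvel': array([-0.0007074 , -0.0013447 , -0.00127141, -0.00086585, -0.00084478,
       -0.00036035,  0.00069813]), 'tau': array([ 4.79034061e-03, -5.97766435e+01,  1.61403783e+00, -2.81958300e+01,
        1.29343182e-02,  4.97970352e-03, -6.86903581e-05]), 'tcp_pos': array([ 0.26627041, -0.61971933,  0.24912618]), 'orientation': array([-3.07557100e+00, -6.32760677e-01,  6.45506154e-04]), 'contact_force': array([0.09111291, 0.45574424, 0.38683305]), 'moment': array([0.00689765, 0.01596662, 0.01246968]), 'gripper_force': 0.0, 'grip_width': 0.08543878759164485}
```

View pics/scene0.png

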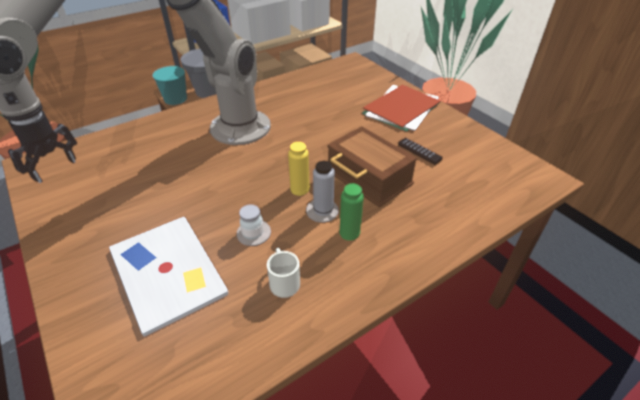

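View pics/side0.png

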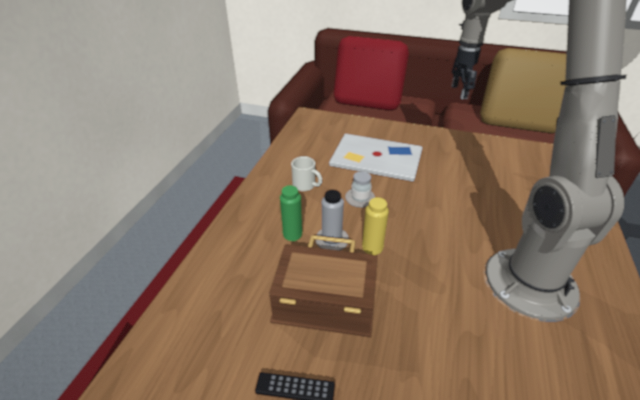

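The steel bottle with the black cap is at scene (323,190), between the yellow (299,170) and green (351,212) lookalikes. It is the only one with a steel body and black cap on a coaster in front of the handle, so it is the one meant. The jar is at (250,222) and the chest at (370,165), with its handle at (350,165). I'll confirm with an enlarged crop and a top-down height map.

```bash
cat > h.py <<'E'
import numpy as np,cv2
def load(n): return dict(np.load(f"pics/{n}.npz"))
def cloud(f):
    v,u=np.mgrid[0:400,0:640]; d=f["depth"]; K=f["mtx"]
    pc=np.stack([(u-K[0,2])/K[0,0]*d,(v-K[1,2])/K[1,1]*d,d],-1)
    R=cv2.Rodrigues(f["rvec"])[0]
    p=(pc-f["tvec"].reshape(3))@R; p[d<=0]=np.nan
    return p
def plane(f,uv,z):
    K=f["mtx"];R=cv2.Rodrigues(f["rvec"])[0];C=-R.T@f["tvec"].reshape(3)
    uv=np.atleast_2d(uv).astype(float)
    ray=np.c_[(uv-K[:2,2])/[K[0,0],K[1,1]],np.ones(len(uv))]@R
    return C+ray*((z-C[2])/ray[:,2])[:,None]
E
python3 - <<'E'
from h import *
x0,y0,s=0.2,-0.75,0.0018
top=np.zeros((600,400,3),np.uint8);zz=np.full((600,400),-1.)
for n in("scene0","side0"):
    f=load(n);p=cloud(f).reshape(-1,3);c=f["image"].reshape(-1,3)
    print(n,"table z",np.nanmedian(p[:,2][np.abs(p[:,2])<.02]))
    ok=np.isfinite(p[:,0])&(p[:,2]<.25);p=p[ok];c=c[ok]
    o=np.argsort(p[:,2]);p=p[o];c=c[o]
    # world y up the picture, x to the right
    j=((p[:,0]-x0)/.002).astype(int);i=599-((p[:,1]-y0)/.002).astype(int)
    m=(j>=0)&(j<400)&(i>=0)&(i<600)
    for a,b,q,col in zip(i[m],j[m],p[m,2],c[m]):
        if q>zz[a,b]: zz[a,b]=q;top[a,b]=col
h=cv2.applyColorMap((np.clip(zz,0,.18)/.18*255).astype(np.uint8),cv2.COLORMAP_JET)
cv2.imwrite("pics/top.png",np.hstack([top[:,:,::-1],h]))
im=load("scene0")["image"][110:300,220:450,::-1]
cv2.imwrite("pics/crop.png",cv2.resize(im,None,fx=3,fy=3,interpolation=cv2.INTER_CUBIC))
E
```

```text
scene0 table z -0.0006549510943134294
side0 table z 0.0006117121456429885
```

View pics/top.png

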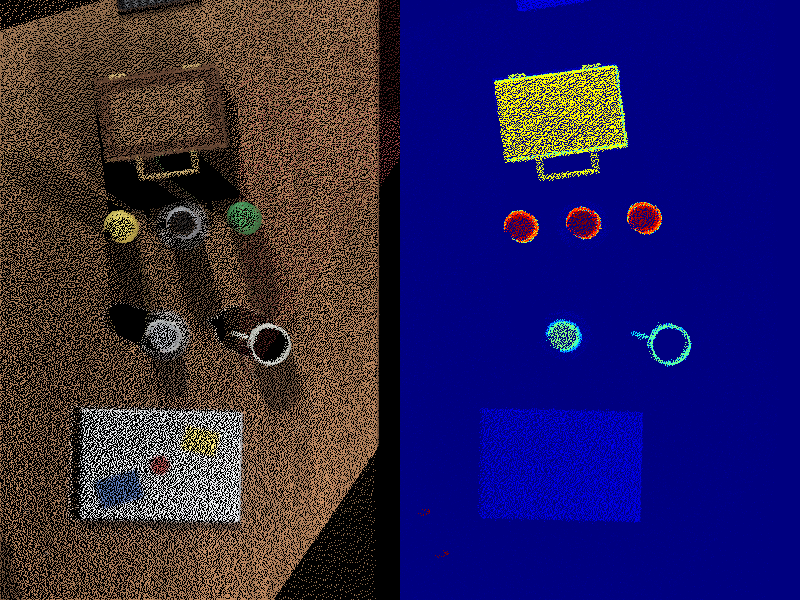

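View pics/crop.png

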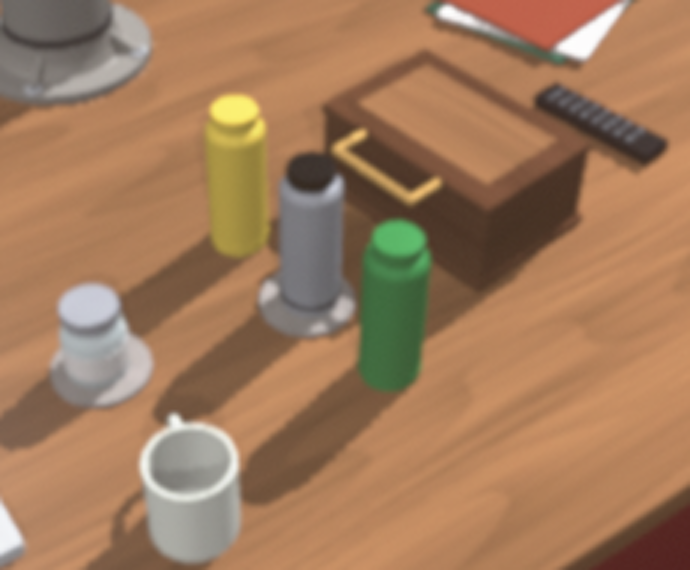

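The crop confirms it: the steel bottle with the black cap at crop (312,240) stands on the grey coaster between the yellow (236,180) and green (393,310) lookalikes. The jar is on the other coaster at crop (93,340). Now I'll measure positions.

```bash
cat >> h.py <<'E'
from scipy.optimize import least_squares
from scipy.spatial.transform import Rotation as Ro
def pts(names):
    return np.vstack([(lambda p:p[np.isfinite(p[:,0])])(cloud(load(n)).reshape(-1,3)) for n in names])
def circ(p,r,c0):
    return least_squares(lambda c:np.hypot(*(p[:,:2]-c).T)-r,c0,loss="soft_l1",f_scale=.002).x
def near(p,c,rad,z0,z1):
    return p[(np.hypot(*(p[:,:2]-c).T)<rad)&(p[:,2]>z0)&(p[:,2]<z1)]
def mv(o,tgt,R=None):
    "shift (mm) and turn in tool axes from current pose"
    Rc=Ro.from_rotvec(o["orientation"]); d=Rc.inv().apply(np.array(tgt)-o["tcp_pos"])*1000
    return d.round(1),((Rc.inv()*R).as_rotvec().round(3) if R is not None else None)
def down(yaw): # tool z down, tool y at heading yaw
    y=np.array([np.cos(yaw),np.sin(yaw),0]);z=np.array([0,0,-1.]);x=np.cross(y,z)
    return Ro.from_matrix(np.c_[x,y,z])
E
python3 - <<'E'
from h import *
from bench import r
for n in(["scene0"],["side0"],["scene0","side0"]):
    P=pts(n);print(n)
    q=near(P,(.567,.005),.045,.05,.14);print(" bottle",circ(q,.031,(.567,.005)).round(4),len(q))
    q=near(P,(.53,-.22),.045,.015,.05);print(" jar",circ(q,.032,(.53,-.22)).round(4),len(q))
    for nm,c in(("front",(.567,.005)),("side",(.53,-.22))):
        q=near(P,c,.07,.003,.009)
        h=cv2.convexHull((q[:,:2]*1000).astype(np.float32))[:,0]/1000
        print(" ",nm,circ(h,.0495,c).round(4),len(h), cv2.minEnclosingCircle((q[:,:2]*1000).astype(np.float32)))
    q=P[(P[:,0]>.44)&(P[:,0]<.62)&(P[:,1]>.07)&(P[:,1]<.125)&(P[:,2]>.095)&(P[:,2]<.12)]
    rc=cv2.minAreaRect((q[:,:2]*1000).astype(np.float32));print(" handle",rc)
    q=P[(P[:,0]>.35)&(P[:,0]<.7)&(P[:,1]>.11)&(P[:,1]<.4)&(P[:,2]>.100)&(P[:,2]<.12)]
    print(" lid",cv2.minAreaRect((q[:,:2]*1000).astype(np.float32)),q[:,2].max())
o=r.get_obs();print(Ro.from_rotvec(o["orientation"]).as_matrix().round(3))
E
```

```text
['scene0']
 bottle [0.5673 0.0048] 464
 jar [ 0.5284 -0.222 ] 188
  front [ 0.5715 -0.001 ] 13 ((568.9411010742188, -7.918424606323242), 58.565731048583984)
  side [ 0.5333 -0.2247] 9 ((528.8573608398438, -224.05068969726562), 66.03802490234375)
 handle ((539.5974731445312, 107.05630493164062), (120.09613037109375, 34.13871383666992), 0.8913052082061768)
 lid ((527.3560791015625, 204.93255615234375), (245.81564331054688, 202.11111450195312), 7.355536460876465) 0.1179000874679242
['side0']
 bottle [0.5639 0.0019] 486
 jar [ 0.5241 -0.224 ] 155
  front [ 0.572  -0.0008] 9 ((562.7322998046875, -0.679902195930481), 65.04999542236328)
  side [ 0.5324 -0.2165] 11 ((532.0408935546875, -225.01388549804688), 65.1619873046875)
 handle ((532.8624267578125, 106.86500549316406), (34.929325103759766, 120.25752258300781), 89.5360336303711)
 lid ((521.1519775390625, 208.0687255859375), (243.88356018066406, 210.71353149414062), 7.516242504119873) 0.11839034478412935
['scene0', 'side0']
 bottle [0.5657 0.003 ] 950
 jar [ 0.5271 -0.2231] 343
  front [ 5.739e-01 -2.000e-04] 11 ((563.27734375, -2.7003729343414307), 66.26229095458984)
  side [ 0.5393 -0.2186] 13 ((530.1347045898438, -225.22528076171875), 66.77777862548828)
 handle ((536.1963500976562, 107.17965698242188), (126.7391357421875, 35.36162567138672), 0.11858564615249634)
 lid ((524.5200805664062, 208.5131072998047), (250.67807006835938, 210.71353149414062), 7.516242504119873) 0.11839034478412935
[[ 0.919  0.395 -0.001]
 [ 0.395 -0.919  0.001]
 [-0.    -0.002 -1.   ]]
```

```bash
python3 - <<'E'
from h import *
for n in("scene0","side0"):
    f=load(n);hsv=cv2.cvtColor(f["image"],cv2.COLOR_RGB2HSV);P=cloud(f)
    R=cv2.Rodrigues(f["rvec"])[0];C=-R.T@f["tvec"].reshape(3)
    v,u=np.mgrid[0:400,0:640]
    W=plane(f,np.c_[u.ravel(),v.ravel()],.006).reshape(400,640,3)
    for nm,c in(("front",(.566,.003)),("side",(.527,-.223))):
        c=np.array(c)
        m=(hsv[...,1]<75)&(hsv[...,2]>60)&(P[...,2]<.02)&(np.hypot(W[...,0]-c[0],W[...,1]-c[1])<.07)
        m=cv2.morphologyEx(m.astype(np.uint8),cv2.MORPH_OPEN,np.ones((2,2)))
        w=W[m>0][:,:2];h=cv2.convexHull((w*1000).astype(np.float32))[:,0]/1000
        to=(C[:2]-c)/np.linalg.norm(C[:2]-c)
        h=h[(h-c)@to>-.025]
        s=least_squares(lambda q:np.hypot(*(h-q[:2]).T)-q[2],[*c,.05],loss="soft_l1",f_scale=.002).x
        print(n,nm,s.round(4),circ(h,.05,c).round(4),m.sum(),len(h))
    # handle: yellow mask at bar height
    m=cv2.inRange(hsv,(14,90,120),(32,255,255))
    W=plane(f,np.c_[u.ravel(),v.ravel()],.106).reshape(400,640,3)
    w=W[(m>0)&(W[...,0]>.44)&(W[...,0]<.63)&(W[...,1]>.07)&(W[...,1]<.14)&(P[...,2]>.09)&(P[...,2]<.125)][:,:2]
    k=np.polyfit(w[:,0],w[:,1],1)
    th=0.131;ax=np.array([np.cos(th),np.sin(th)]);nn=np.array([-ax[1],ax[0]])
    a=w@ax;b=w@nn;bar=b<b.min()+.010
    print(n,"handle extents along",a.min().round(4),a.max().round(4),"front",b.min().round(4),len(w),
      "mid bar",(ax*(a.min()+a.max())/2+nn*np.median(b[bar])).round(4),"slope",np.polyfit(w[bar,0],w[bar,1],1)[0].round(3))
E
```

```text
scene0 front [ 0.5736 -0.0011  0.0514] [ 0.575  -0.0014] 370 23
scene0 side [ 0.5362 -0.2204  0.0509] [ 0.5372 -0.2206] 390 24
scene0 handle extents along 0.4796 0.6078 front 0.0239 162 mid bar [0.5353 0.0995] slope 0.135
side0 front [0.5596 0.002  0.0504] [0.5595 0.0025] 266 18
side0 side [ 0.5217 -0.2144  0.0516] [ 0.5221 -0.2136] 257 20
side0 handle extents along 0.4841 0.6038 front 0.0209 214 mid bar [0.5359 0.0967] slope 0.132
```

```bash
python3 - <<'E'
from h import *
from bench import r
o=r.get_obs()
print(mv(o,(.5655,.0025,.30),down(np.radians(-82.5))))
E
```

```text
(array([ 520.6, -453.6,  -50.2]), array([-0.002,  0.   ,  0.275]))
```

Emit:
{"api": "step_arm", "payload": {"moves": [[35,-30,-10,0,0,0,85],[70,-60,-20,0,0,0.05,85],[105,-90,-30,0,0,0.1,85],[141,-122,-40,0,0,0.15,85],[177,-154,-50,0,0,0.2,85],[213,-186,-50,0,0,0.24,85],[249,-217,-50,0,0,0.275,85],[285,-248,-50,0,0,0.275,85]]}}

```text
clock: 0.9
tcp_pos: [0.4307, -0.2779, 0.3]
orientation: [3.135, 0.204, -0.0]
contact_force: [1.3, -0.6, 0.3]
grip_width: 0.0852
gripper_force: 0.0
```

```bash
python3 - <<'E'
from h import *
from bench import r
o=r.get_obs()
print(mv(o,(.5655,.0025,.30),down(np.radians(-82.5))),o["joints"].round(2))
E
```

```text
(array([ 1.699e+02, -2.606e+02, -1.000e-01]), array([ 0.   ,  0.   , -0.001])) [ 0.56  0.17 -0.12  1.87  0.02  1.1  -1.01]
```

Emit:
{"api": "step_arm", "payload": {"moves": [[26,-40,0,0,0,0,85],[52,-80,0,0,0,0,85],[78,-120,0,0,0,0,85],[104,-160,0,0,0,0,85],[130,-200,0,0,0,0,85],[154,-236,0,0,0,0,85],[170,-260,0,0,0,0,85],[170,-260,0,0,0,0,85]]}}

```text
clock: 1.7
tcp_pos: [0.5659, 0.0056, 0.2996]
orientation: [-3.131, -0.217, -0.0]
contact_force: [-0.3, 1.4, -0.1]
grip_width: 0.0846
gripper_force: 0.0
```

```bash
python3 - <<'E'
from h import *
from bench import r
f=r.grab_frame("wrist"); np.savez("pics/w1.npz",**f)
cv2.imwrite("pics/w1.png",f["image"][:,:,::-1])
P=pts(["w1"]);o=r.get_obs()
q=near(P,(.5655,.0025),.045,.168,.19)
print(len(q),cv2.minEnclosingCircle((q[:,:2]*1000).astype(np.float32)),np.median(q[:,2]) if len(q) else 0)
print(mv(o,(.5655,.0025,.135),down(np.radians(-82.5))),o["tcp_pos"],o["joints"].round(2))
E
```

```text
2716 ((566.4336547851562, 3.0608198642730713), 23.83987045288086) 0.18165521390504963
(array([4.000e-01, 1.000e-01, 1.644e+02]), array([-0.001,  0.001,  0.004])) [0.56523542 0.00242658 0.29944582] [ 0.15  0.27 -0.32  1.75  0.09  1.14 -1.63]
```

View pics/w1.png

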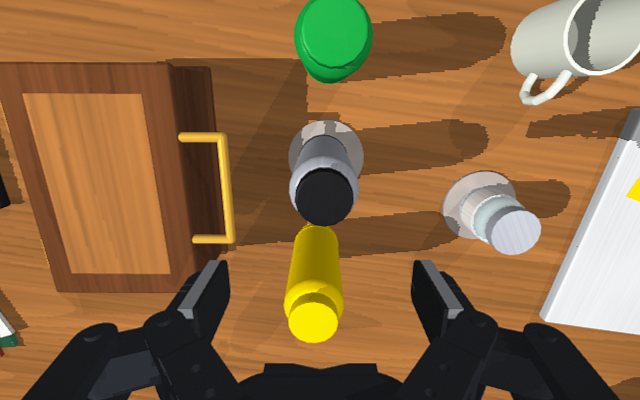

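The wrist view shows the steel bottle's black cap at (323,197), between the fingers. The handle is at (205,190) and the jar at (510,225).

Emit:
{"api": "step_arm", "payload": {"moves": [[1,0,45,0,0,0,85],[1,0,90,0,0,0,85],[1,0,135,0,0,0,85],[1,0,155,0,0,0,85],[1,0,164,0,0,0,85],[1,0,164,0,0,0,50],[1,0,164,0,0,0,50],[1,0,164,0,0,0,50]], "grip_force": 40}}

```text
clock: 2.55
tcp_pos: [0.567, 0.0001, 0.1375]
orientation: [3.135, 0.205, 0.004]
contact_force: [0.6, -0.4, -2.8]
grip_width: 0.0614
gripper_force: 43.7
```

```bash
python3 - <<'E'
from h import *
from bench import r
P=pts(["w1"])
q=near(P,(.527,-.223),.045,.088,.1);print("jar lid",len(q),cv2.minEnclosingCircle((q[:,:2]*1000).astype(np.float32)))
o=r.get_obs();print(o["tcp_pos"],o["grip_width"],o["gripper_force"],mv(o,(.60,-.11,.135)))
E
```

```text
jar lid 1811 ((526.9306030273438, -224.1958465576172), 28.935544967651367)
[5.66990309e-01 8.83734257e-05 1.37494370e-01] 0.06140644258503345 43.742664409199676 (array([ 18.4, 113.4,   2.6]), None)
```

Emit:
{"api": "step_arm", "payload": {"moves": [[0,0,-15,0,0,0,50],[0,0,-30,0,0,0,50],[5,35,-30,0,0,0,50],[11,70,-30,0,0,0,50],[16,100,-30,0,0,0,50],[18,113,-30,0,0,0,50],[18,113,-12,0,0,0,50],[18,113,0,0,0,0,50]]}}

```text
clock: 3.35
tcp_pos: [0.5988, -0.1093, 0.1364]
orientation: [-3.135, -0.204, -0.001]
contact_force: [0.3, 0.4, -2.4]
grip_width: 0.0613
gripper_force: 44.5
```

Emit:
{"api": "step_arm", "payload": {"moves": [[0,0,3,0,0,0,50],[0,0,5,0,0,0,50],[0,0,6,0,0,0,50],[0,0,6,0,0,0,50]]}}

```text
clock: 3.75
tcp_pos: [0.5992, -0.1082, 0.1314]
orientation: [-3.134, -0.207, -0.002]
contact_force: [-1.9, 2.8, 5.9]
grip_width: 0.0614
gripper_force: 45.2
```

Emit:
{"api": "step_arm", "payload": {"moves": [[0,0,0,0,0,0,85],[0,0,0,0,0,0,85],[0,0,0,0,0,0,85],[0,0,0,0,0,0,85],[0,0,-40,0,0,0,85],[0,0,-85,0,0,0,85],[0,0,-125,0,0,0,85],[0,0,-125,0,0,0,85]]}}

```text
clock: 4.55
tcp_pos: [0.6021, -0.1097, 0.2615]
orientation: [3.133, 0.205, 0.017]
contact_force: [0.3, 0.4, -0.1]
grip_width: 0.0848
gripper_force: 0.0
```

```bash
cat >> h.py <<'E'
def coaster(f,c):
    "centre from the top face's full outline, seen unobstructed; z=.006"
    hsv=cv2.cvtColor(f["image"],cv2.COLOR_RGB2HSV);P=cloud(f)
    m=(hsv[...,1]<60)&(hsv[...,2]>40)&(P[...,2]>.0035)&(P[...,2]<.0095)&(np.hypot(P[...,0]-c[0],P[...,1]-c[1])<.07)
    m=cv2.morphologyEx(m.astype(np.uint8),cv2.MORPH_OPEN,np.ones((3,3)))
    v,u=np.nonzero(m);w=plane(f,np.c_[u,v],.006)[:,:2]
    return len(w),cv2.minEnclosingCircle((w*1000).astype(np.float32)),w.mean(0).round(4)
E
python3 - <<'E'
from h import *
from bench import r
for n in("scene","side","wrist"):
    f=r.grab_frame(n);np.savez(f"pics/{n}2.npz",**f)
    print(n,coaster(f,(.5655,.0015)),coaster(f,(.5265,-.223)))
P=pts(["wrist2"]);q=near(P,(.6,-.109),.045,.168,.19);print(cv2.minEnclosingCircle((q[:,:2]*1000).astype(np.float32)))
q=near(P,(.527,-.224),.045,.085,.1);print("jar lid",cv2.minEnclosingCircle((q[:,:2]*1000).astype(np.float32)))
o=r.get_obs();print(o["tcp_pos"],mv(o,(.527,-.2235,.26),down(np.radians(-82.5))))
E
```

```text
scene (155, ((578.493408203125, -2.8754215240478516), 45.91407012939453), array([ 0.5817, -0.0064])) (116, ((537.30078125, -221.21578979492188), 48.4046745300293), array([ 0.5466, -0.2349]))
side (326, ((562.1725463867188, -1.0470669269561768), 49.85310745239258), array([ 0.5604, -0.0031])) (110, ((525.9429321289062, -218.76394653320312), 49.765602111816406), array([ 0.5369, -0.1993]))
wrist (5112, ((565.8519897460938, -0.8346261382102966), 49.91490173339844), array([ 0.5673, -0.0006])) (1956, ((529.0228881835938, -220.65176391601562), 49.968257904052734), array([ 0.5433, -0.209 ]))
((599.7310791015625, -104.90595245361328), 23.821752548217773)
jar lid ((527.6669921875, -223.1674041748047), 28.198650360107422)
[ 0.59821178 -0.10958134  0.25447387] (array([-85.4, 103.7,  -5.5]), array([ 0.   ,  0.001, -0.   ]))
```

Emit:
{"api": "step_arm", "payload": {"moves": [[-28,35,0,0,0,0,85],[-57,70,0,0,0,0,85],[-85,104,0,0,0,0,85],[-85,104,45,0,0,0,85],[-85,104,90,0,0,0,85],[-85,104,135,0,0,0,85],[-85,104,165,0,0,0,85],[-85,104,165,0,0,0,85]]}}

```text
clock: 5.5
tcp_pos: [0.5233, -0.2221, 0.0842]
orientation: [-3.13, -0.206, 0.017]
contact_force: [-0.9, 0.3, -0.5]
grip_width: 0.0848
gripper_force: 0.0
```

```bash
python3 - <<'E'
from h import *
from bench import r
o=r.get_obs();print(o["tcp_pos"],mv(o,(.5275,-.2233,.046),down(np.radians(-82.5))))
E
```

```text
[ 0.52330294 -0.2221466   0.08424468] (array([ 4.4,  1.9, 38.2]), array([-0.005,  0.011,  0.   ]))
```

Emit:
{"api": "step_arm", "payload": {"moves": [[2,1,20,0,0,0,85],[3,1,36,0,0,0,85],[3,1,36,0,0,0,85],[3,1,36,0,0,0,85]]}}

```text
clock: 5.9
tcp_pos: [0.5311, -0.2242, 0.0544]
orientation: [-3.135, -0.205, 0.0]
contact_force: [0.4, 0.4, -0.6]
grip_width: 0.0851
gripper_force: 0.0
```

Emit:
{"api": "step_arm", "payload": {"moves": [[-2,0,5,0,0,0,85],[-3.5,-1,8,0,0,0,85],[-3.5,-1,8,0,0,0,50],[-3.5,-1,8,0,0,0,50],[-3.5,-1,8,0,0,0,50],[-3.5,-1,8,0,0,0,50]]}}

```text
clock: 6.5
tcp_pos: [0.5273, -0.2237, 0.0468]
orientation: [3.135, 0.205, -0.0]
contact_force: [-3.8, 0.8, 6.7]
grip_width: 0.0628
gripper_force: 43.1
```

Emit:
{"api": "step_arm", "payload": {"moves": [[0,0,-40,0,0,0,50],[0,0,-90,0,0,0,50],[0,0,-140,0,0,0,50],[0,0,-190,0,0,0,50],[0,0,-215,0,0,0,50],[0,0,-215,0,0,0,50]]}}

```text
clock: 7.1
tcp_pos: [0.5294, -0.2243, 0.2653]
orientation: [3.132, 0.205, 0.011]
contact_force: [1.3, -0.2, -3.7]
grip_width: 0.0629
gripper_force: 44.6
```

```bash
python3 - <<'E'
from h import *
from bench import r
o=r.get_obs();print(o["tcp_pos"],o["grip_width"],mv(o,(.5659,-.0008,.26),down(np.radians(-82.5))))
E
```

```text
[ 0.52938509 -0.2242758   0.26532193] 0.06289334981450811 (array([  65.3, -216.8,    5. ]), array([ 0.004, -0.007, -0.   ]))
```

Emit:
{"api": "step_arm", "payload": {"moves": [[13,-43,0,0,0,0,50],[27,-88,0,0,0,0,50],[41,-135,0,0,0,0,50],[55,-180,0,0,0,0,50],[66,-216,0,0,0,0,50],[66,-216,45,0,0,0,50],[66,-216,95,0,0,0,50],[66,-216,140,0,0,0,50]]}}

```text
clock: 7.9
tcp_pos: [0.5626, -0.0007, 0.1172]
orientation: [-3.135, -0.207, 0.005]
contact_force: [0.0, -0.8, -5.3]
grip_width: 0.0627
gripper_force: 44.7
```

Emit:
{"api": "step_arm", "payload": {"moves": [[0,0,30,0,0,0,50],[0,0,45,0,0,0,50],[0,0,45,0,0,0,50],[0,0,45,0,0,0,50]]}}

```text
clock: 8.3
tcp_pos: [0.5651, -0.0008, 0.0765]
orientation: [-3.135, -0.205, -0.001]
contact_force: [1.3, 0.3, -2.0]
grip_width: 0.0624
gripper_force: 44.8
```

```bash
python3 - <<'E'
from h import *
from bench import r
o=r.get_obs();print(o["tcp_pos"],mv(o,(.5659,-.0008,.047),down(np.radians(-82.5))))
E
```

```text
[ 0.56514111 -0.00078027  0.07646276] (array([ 0.7,  0.1, 29.5]), array([-0.   , -0.001, -0.   ]))
```

Emit:
{"api": "step_arm", "payload": {"moves": [[0,0,15,0,0,0,50],[0,0,23,0,0,0,50],[0,0,27,0,0,0,50],[0,0,29,0,0,0,50],[0,0,30,0,0,0,50],[0,0,30,0,0,0,50]]}}

```text
clock: 8.9
tcp_pos: [0.5645, -0.001, 0.0469]
orientation: [3.134, 0.205, -0.001]
contact_force: [-4.4, 0.4, 5.9]
grip_width: 0.0628
gripper_force: 45.7
```

Resting on the coaster; release, rise, and go back to the bottle.

Emit:
{"api": "step_arm", "payload": {"moves": [[0,0,0,0,0,0,85],[0,0,0,0,0,0,85],[0,0,0,0,0,0,85],[0,0,0,0,0,0,85],[0,0,-45,0,0,0,85],[0,0,-95,0,0,0,85],[0,0,-145,0,0,0,85],[0,0,-195,0,0,0,85]]}}

```text
clock: 9.7
tcp_pos: [0.5644, -0.0009, 0.243]
orientation: [-3.135, -0.205, -0.0]
contact_force: [1.5, -0.3, -0.2]
grip_width: 0.0847
gripper_force: 0.0
```

Emit:
{"api": "step_arm", "payload": {"moves": [[0,0,-15,0,0,0,85],[0,0,-15,0,0,0,85]]}}

```text
clock: 9.9
tcp_pos: [0.5665, -0.0008, 0.2594]
orientation: [3.134, 0.205, 0.01]
contact_force: [-0.2, 0.2, 0.1]
grip_width: 0.085
gripper_force: 0.0
```

```bash
python3 - <<'E'
from h import *
from bench import r
f=r.grab_frame("wrist");np.savez("pics/w3.npz",**f);P=pts(["w3"])
for nm,c,a,b in(("jar",(.566,-.001),.085,.1),("bottle",(.6,-.105),.168,.19)):
    q=near(P,c,.045,a,b);print(nm,len(q),cv2.minEnclosingCircle((q[:,:2]*1000).astype(np.float32)),np.median(q[:,2]))
print(coaster(f,(.529,-.2207)))
o=r.get_obs();print(o["tcp_pos"],mv(o,(.5997,-.1055,.26),down(np.radians(-82.5))))
E
```

```text
jar 2637 ((564.4633178710938, -1.2406573295593262), 28.096160888671875) 0.09175415778742498
bottle 3808 ((599.6112060546875, -104.48789978027344), 24.12073516845703) 0.17570822017172233
(2666, ((527.7269897460938, -221.38357543945312), 50.09996795654297), array([ 0.5167, -0.231 ]))
[ 0.56522378 -0.00097869  0.25702961] (array([ 20.6, 108.1,  -2.9]), array([ 0.   , -0.003, -0.   ]))
```

Emit:
{"api": "step_arm", "payload": {"moves": [[7,36,0,0,0,0,85],[14,72,0,0,0,0,85],[20,107,0,0,0,0,85],[20,107,0,0,0,0,85],[20,107,40,0,0,0,85],[20,107,80,0,0,0,85],[20,107,110,0,0,0,85],[20,107,120,0,0,0,85]]}}

```text
clock: 10.75
tcp_pos: [0.5949, -0.1036, 0.1308]
orientation: [-3.133, -0.206, 0.014]
contact_force: [-1.2, -0.2, 0.2]
grip_width: 0.0849
gripper_force: 0.0
```

Emit:
{"api": "step_arm", "payload": {"moves": [[0,0,3,0,0,0,85],[0,0,5,0,0,0,85],[0,0,5,0,0,0,50],[0,0,5,0,0,0,50],[0,0,5,0,0,0,50],[0,0,5,0,0,0,50]]}}

```text
clock: 11.35
tcp_pos: [0.5997, -0.1046, 0.1328]
orientation: [3.134, 0.205, 0.005]
contact_force: [-1.2, 0.3, 5.3]
grip_width: 0.0609
gripper_force: 44.0
```

```bash
python3 - <<'E'
from h import *
from bench import r
o=r.get_obs();print(o["tcp_pos"],o["grip_width"],o["contact_force"],mv(o,(.5285,-.221,.16),down(np.radians(-82.5))))
E
```

```text
[ 0.59967063 -0.10462427  0.13280634] 0.06091603763639609 [-1.18815388  0.26242794  5.31701483] (array([-85.6, 106.2, -27.4]), array([ 0.001, -0.003, -0.   ]))
```

Emit:
{"api": "step_arm", "payload": {"moves": [[0,0,-15,0,0,0,50],[0,0,-35,0,0,0,50],[-25,31,-36,0,0,0,50],[-50,62,-36,0,0,0,50],[-75,93,-36,0,0,0,50],[-86,106,-36,0,0,0,50],[-86,106,-36,0,0,0,50],[-86,106,-36,0,0,0,50]]}}

```text
clock: 12.15
tcp_pos: [0.5272, -0.2205, 0.1677]
orientation: [-3.135, -0.204, -0.001]
contact_force: [-0.2, 0.9, -2.9]
grip_width: 0.061
gripper_force: 44.5
```

```bash
python3 - <<'E'
from h import *
from bench import r
o=r.get_obs();print(o["tcp_pos"],o["contact_force"],mv(o,(.5285,-.221,.139),down(np.radians(-82.5))))
E
```

```text
[ 0.52720604 -0.22054319  0.16768069] [-0.1708727   0.89386582 -2.89653669] (array([ 1.2,  0.6, 28.7]), array([-0.   , -0.001, -0.001]))
```

Emit:
{"api": "step_arm", "payload": {"moves": [[1,0,15,0,0,0,50],[1,0,23,0,0,0,50],[1,0,27,0,0,0,50],[1,0,29,0,0,0,50],[1,0,30,0,0,0,50],[1,0,30,0,0,0,50]]}}

```text
clock: 12.75
tcp_pos: [0.529, -0.2191, 0.1389]
orientation: [-3.134, -0.208, -0.001]
contact_force: [-6.0, 3.2, 17.9]
grip_width: 0.0611
gripper_force: 46.2
```

Emit:
{"api": "step_arm", "payload": {"moves": [[0,0,-1.5,0,0,0,50],[0,0,-1.5,0,0,0,85],[0,0,-1.5,0,0,0,85],[0,0,-1.5,0,0,0,85],[0,0,-1.5,0,0,0,85],[0,0,-45,0,0,0,85],[0,0,-85,0,0,0,85],[0,0,-120,0,0,0,85]]}}

```text
clock: 13.55
tcp_pos: [0.5282, -0.2206, 0.2588]
orientation: [3.135, 0.205, 0.001]
contact_force: [0.6, -0.2, 0.1]
grip_width: 0.085
gripper_force: 0.0
```

Emit:
{"api": "step_arm", "payload": {"moves": [[0,-40,0,0,0,0,85],[0,-80,0,0,0,0,85],[0,-120,0,0,0,0,85],[0,-160,0,0,0,0,60],[0,-160,0,0,0,0,30],[0,-160,0,0,0,0,30],[0,-160,0,0,0,0,30],[0,-160,0,0,0,0,30]]}}

```text
clock: 14.35
tcp_pos: [0.5072, -0.0635, 0.2568]
orientation: [3.135, 0.201, -0.0]
contact_force: [0.3, -0.0, 1.3]
grip_width: 0.03
gripper_force: 0.0
```

```bash
python3 - <<'E'
from h import *
from bench import r
f=r.grab_frame("wrist");np.savez("pics/w4.npz",**f);P=pts(["w4"])
for nm,c,a,b in(("jar",(.566,-.001),.085,.1),("bottle",(.528,-.22),.168,.19)):
    q=near(P,c,.045,a,b);print(nm,len(q),cv2.minEnclosingCircle((q[:,:2]*1000).astype(np.float32)) if len(q) else 0)
C=cloud(f);hsv=cv2.cvtColor(f["image"],cv2.COLOR_RGB2HSV)
m=(cv2.inRange(hsv,(14,90,90),(32,255,255))>0)&(C[...,2]>.09)&(C[...,2]<.125)&(C[...,0]>.45)&(C[...,0]<.63)&(C[...,1]>.06)&(C[...,1]<.125)
w=C[m];rc=cv2.minAreaRect((w[:,:2]*1000).astype(np.float32));print("handle px",m.sum(),rc)
k=np.polyfit(w[:,0],w[:,1],1)
ax=np.array([np.cos(.131),np.sin(.131)]);n=np.array([-ax[1],ax[0]])
a=w[:,:2]@ax;b=w[:,:2]@n;bar=(b<b.min()+.010)
print("mid",(ax*(a.min()+a.max())/2+n*(b.min()+.005)).round(4),"len",np.ptp(a),"z",w[bar,2].max(),np.polyfit(w[bar,0],w[bar,1],1))
cv2.imwrite("pics/w4.png",f["image"][:,:,::-1])
o=r.get_obs();print(o["tcp_pos"],o["grip_width"])
E
```

```text
jar 3295 ((564.4075927734375, -1.397510290145874), 28.11504554748535)
bottle 4331 ((528.1828002929688, -219.43911743164062), 24.4194278717041)
handle px 2527 ((536.4741821289062, 111.56859588623047), (118.74616241455078, 37.11811447143555), 5.772152900695801)
mid [0.5378 0.0993] len 0.11851259226997846 z 0.11431761158574864 [0.13329279 0.02670608]
[ 0.50723676 -0.0633649   0.25684615] 0.029649766719494403
```

View pics/w4.png

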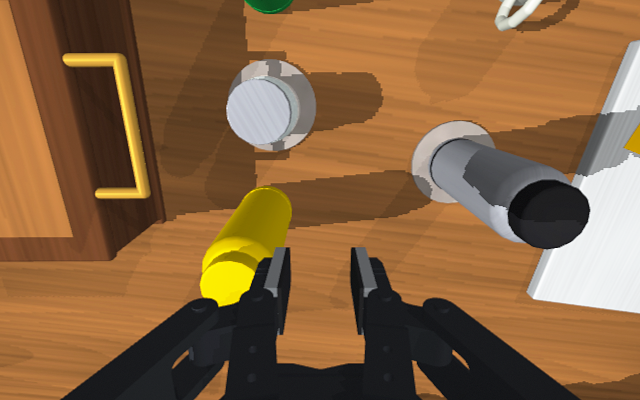

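The wrist view shows the jar at (265,110) on the front coaster and the bottle standing at (455,165) on the side coaster. Both are within 2 mm of centre. The handle bar is at (132,125).

```bash
python3 - <<'E'
from h import *
from bench import r
o=r.get_obs();print(mv(o,(.5367,.0988,.22),down(np.radians(-82.45))))
f=load("w4");R=cv2.Rodrigues(f["rvec"])[0];print("cam",-R.T@f["tvec"].reshape(3))
E
```

```text
(array([  50. , -157.1,   36.8]), array([ 0.   ,  0.   , -0.003]))
cam [ 0.5881537  -0.05256353  0.38155492]
```

Emit:
{"api": "step_arm", "payload": {"moves": [[14,-44,9,0,0,0,30],[28,-88,18,0,0,0,30],[42,-132,30,0,0,0,30],[50,-157,37,0,0,0,30],[50,-157,37,0,0,0,30],[50,-157,37,0,0,0,30],[50,-157,37,0,0,0,30]]}}

```text
clock: 15.1
tcp_pos: [0.5366, 0.0982, 0.22]
orientation: [3.134, 0.201, -0.0]
contact_force: [0.6, 0.1, -0.2]
grip_width: 0.0302
gripper_force: 0.0
```

```bash
python3 - <<'E'
from h import *
from bench import r
f=r.grab_frame("wrist");np.savez("pics/w5.npz",**f)
C=cloud(f);hsv=cv2.cvtColor(f["image"],cv2.COLOR_RGB2HSV)
m=(cv2.inRange(hsv,(14,90,90),(32,255,255))>0)&(C[...,2]>.09)&(C[...,2]<.125)&(C[...,0]>.45)&(C[...,0]<.63)&(C[...,1]>.06)&(C[...,1]<.125)
w=C[m]
ax=np.array([np.cos(.131),np.sin(.131)]);n=np.array([-ax[1],ax[0]])
a=w[:,:2]@ax;b=w[:,:2]@n;bar=(b<np.percentile(b,1)+.010)
print("mid",(ax*(a.min()+a.max())/2+n*(np.percentile(b,1)+.005)).round(4),"len",np.ptp(a),"z",np.percentile(w[bar,2],[50,95]),np.polyfit(w[bar,0],w[bar,1],1))
o=r.get_obs();print(o["tcp_pos"],o["grip_width"],mv(o,(.5367,.0988,.106),down(np.radians(-82.45))))
cv2.imwrite("pics/w5.png",f["image"][:,:,::-1])
E
```

```text
mid [0.5377 0.1006] len 0.11920913777290332 z [0.11146701 0.11294394] [0.13112804 0.02978728]
[0.53659549 0.09815227 0.22013948] 0.029887962185915586 (array([  0.2,  -0.7, 114.1]), array([ 0.001, -0.   , -0.004]))
```

View pics/w5.png

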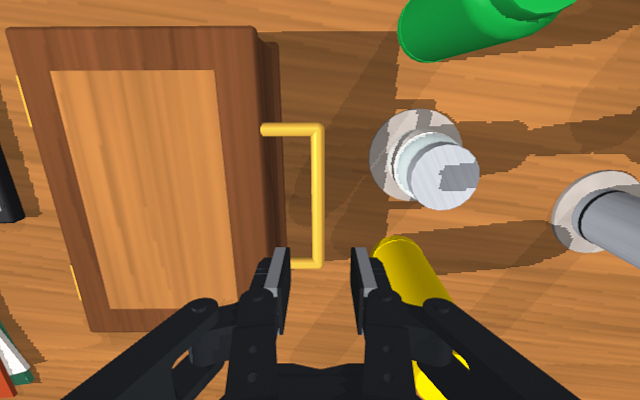

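The bar at (318,195) lines up with the finger midline at column 318. Descend and grip.

Emit:
{"api": "step_arm", "payload": {"moves": [[1,-1,40,0,0,0,30],[1,-1,75,0,0,0,30],[1,-1,100,0,0,0,30],[1,-1,112,0,0,0,30],[1,-1,114,0,0,0,30],[1,-1,114,0,0,0,30]]}}

```text
clock: 15.75
tcp_pos: [0.5378, 0.101, 0.1068]
orientation: [3.135, 0.204, 0.002]
contact_force: [0.2, 1.0, 1.3]
grip_width: 0.03
gripper_force: 0.0
```

Emit:
{"api": "step_arm", "payload": {"moves": [[0,0,0,0,0,0,0],[0,0,0,0,0,0,0],[0,0,0,0,0,0,0],[0,0,0,0,0,0,0]], "grip_force": 40}}

```text
clock: 16.15
tcp_pos: [0.5383, 0.1003, 0.1075]
orientation: [3.134, 0.204, 0.004]
contact_force: [-0.4, -3.8, 7.2]
grip_width: 0.0084
gripper_force: 39.2
```

```bash
cat > arc.py <<'E'
from h import *
from bench import r
import sys
o=r.get_obs();Rc=Ro.from_rotvec(o["orientation"])
print(o["tcp_pos"],o["grip_width"],o["contact_force"].round(1),o["gripper_force"],o["joints"].round(2))
n=np.array([-np.sin(.131),np.cos(.131),0]);z=np.array([0,0,1.])
t0=float(sys.argv[1]);P=lambda t:-.204*np.cos(t)*n+.204*np.sin(t)*z
for d in map(float,sys.argv[2:]):
    print(d,(Rc.inv().apply(P(np.radians(d))-P(np.radians(t0)))*1000).round(1))
E
python3 arc.py 0 3 8 14 20 26 32 38 44 50 55 60
```

```text
[0.53833447 0.10034641 0.10746419] 0.00839266498449569 [-0.4 -3.8  7.2] 39.156444668769836 [ 0.02  0.48 -0.4   1.96  0.27  0.75 -1.98]
3.0 [  0.   -0.3 -10.7]
8.0 [  0.1  -1.9 -28.4]
14.0 [  0.1  -6.  -49.4]
20.0 [  0.2 -12.2 -69.8]
26.0 [  0.2 -20.5 -89.5]
32.0 [   0.2  -30.8 -108.1]
38.0 [   0.3  -43.1 -125.7]
44.0 [   0.3  -57.1 -141.8]
50.0 [   0.3  -72.7 -156.4]
55.0 [   0.3  -86.8 -167.2]
60.0 [   0.3 -101.8 -176.8]
```

Emit:
{"api": "step_arm", "payload": {"moves": [[0,0,-5,0,0,0,0],[0,-0.3,-10.7,0,0,0,0],[0,-1,-19,0,0,0,0],[0,-2,-28.4,0,0,0,0],[0,-3.8,-39,0,0,0,0],[0,-6,-49.4,0,0,0,0],[0,-8,-56,0,0,0,0],[0,-8,-56,0,0,0,0]]}}

```text
clock: 16.95
tcp_pos: [0.537, 0.1094, 0.1635]
orientation: [3.135, 0.205, 0.004]
contact_force: [5.4, -4.1, -0.7]
grip_width: 0.0083
gripper_force: 39.0
```

```bash
python3 arc.py 16 19 23 27 31 35 39 43
```

```text
[0.5370454  0.10938663 0.1634526 ] 0.008302338406435648 [ 5.4 -4.1 -0.7] 39.00536835193634 [ 0.03  0.41 -0.43  1.92  0.22  0.86 -1.95]
19.0 [  0.   -3.2 -10.2]
23.0 [  0.1  -8.3 -23.5]
27.0 [  0.1 -14.3 -36.4]
31.0 [  0.1 -21.2 -48.8]
35.0 [  0.2 -29.  -60.8]
39.0 [  0.2 -37.5 -72.2]
43.0 [  0.2 -46.9 -82.9]
```

Forces are small and the grip holds; continue.

Emit:
{"api": "step_arm", "payload": {"moves": [[0,-3.2,-10.2,0,0,0,0],[0,-8.3,-23.5,0,0,0,0],[0,-14.3,-36.4,0,0,0,0],[0,-21.2,-48.8,0,0,0,0],[0,-29,-60.8,0,0,0,0],[0,-37.5,-72.2,0,0,0,0],[0,-42,-77.5,0,0,0,0],[0,-42,-77.5,0,0,0,0]]}}

```text
clock: 17.75
tcp_pos: [0.5314, 0.1515, 0.2405]
orientation: [-3.135, -0.207, -0.004]
contact_force: [6.2, -3.5, -0.5]
grip_width: 0.0083
gripper_force: 39.0
```

```bash
python3 arc.py 41 43 46 49 52 55 58 60
```

```text
[0.53135934 0.15150924 0.24052719] 0.008284010519643028 [ 6.2 -3.5 -0.5] 39.03977394104004 [-0.01  0.32 -0.47  1.84  0.17  1.02 -1.98]
43.0 [ 0.  -4.8 -5.3]
46.0 [  0.  -12.3 -12.9]
49.0 [  0.1 -20.1 -20.1]
52.0 [  0.1 -28.4 -26.9]
55.0 [  0.1 -37.  -33.3]
58.0 [  0.1 -45.9 -39.2]
60.0 [  0.1 -52.  -42.8]
```

Emit:
{"api": "step_arm", "payload": {"moves": [[0,-4.8,-5.3,0,0,0,0],[0,-12.3,-12.9,0,0,0,0],[0,-20.1,-20.1,0,0,0,0],[0,-28.4,-26.9,0,0,0,0],[0,-37,-33.3,0,0,0,0],[0,-45.9,-39.2,0,0,0,0],[0,-50,-41.6,0,0,0,0],[0,-52,-42.8,0,0,0,0]]}}

```text
clock: 18.55
tcp_pos: [0.5247, 0.2017, 0.2831]
orientation: [3.134, 0.204, 0.003]
contact_force: [5.0, -5.5, 5.4]
grip_width: 0.0079
gripper_force: 39.1
```

Emit:
{"api": "step_arm", "payload": {"moves": [[0,0,0,0,0,0,0],[0,0,0,0,0,0,0],[0,0,0,0,0,0,0],[0,0,0,0,0,0,0]]}}

```text
clock: 18.95
tcp_pos: [0.5248, 0.2013, 0.2828]
orientation: [3.134, 0.203, 0.003]
contact_force: [4.7, -4.2, 5.2]
grip_width: 0.0085
gripper_force: 39.1
```

```bash
python3 - <<'E'
from h import *
from bench import r
o=r.get_obs();print(o["tcp_pos"],o["grip_width"],o["contact_force"].round(1),o["gripper_force"],abs(o["qvel"]).max())
for n in("scene","side"):
    f=r.grab_frame(n);np.savez(f"pics/{n}6.npz",**f)
    C=cloud(f).reshape(-1,3);C=C[np.isfinite(C[:,0])]
    nn=np.array([-np.sin(.131),np.cos(.131)]);ax=np.array([nn[1],-nn[0]])
    d=(C[:,:2]-(.5377,.1003))@nn;a=(C[:,:2]-(.5377,.1003))@ax
    m=(abs(a)>.065)&(abs(a)<.115)&(d>.13)&(d<.22)&(C[:,2]>.125)&(C[:,2]<.26)
    if m.sum()>30: print(n,"lid slope deg",m.sum(),90-np.degrees(np.arctan(np.polyfit(C[m,2],d[m],1)[0]))-0, np.polyfit(C[m,2],d[m],1))
    for nm,c,z0,z1,rr in(("jar",(.565,-.001),.015,.05,.032),("bottle",(.528,-.22),.05,.14,.031)):
        q=near(C,c,.045,z0,z1);print(nm,len(q),circ(q,rr,c).round(4) if len(q) else 0)
cv2.imwrite("pics/final.png",load("scene6")["image"][:,:,::-1])
E
```

```text
[0.52475105 0.20127166 0.28280445] 0.008533405949409574 [ 4.7 -4.2  5.2] 39.14694786071777 0.0009887636667851927
scene lid slope deg 320 121.12272057197097 [-0.60377955  0.26468485]
jar 178 [5.659e-01 5.000e-04]
bottle 509 [ 0.5293 -0.2184]
side lid slope deg 2632 121.7791147674339 [-0.61952174  0.28067557]
jar 45 [ 0.562  -0.0021]
bottle 415 [ 0.5256 -0.2214]
```

View pics/final.png

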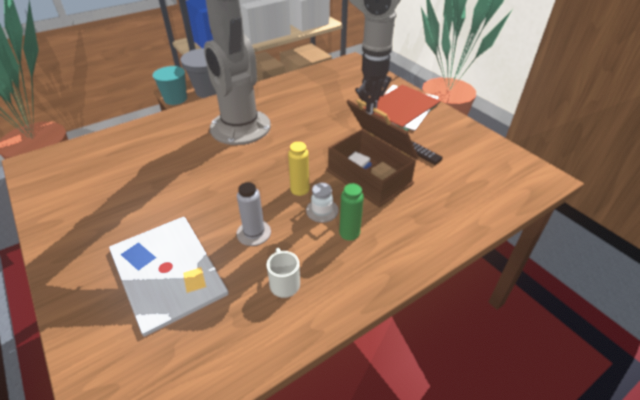

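The lid is open at about 59° at (380,130) and held still by the gripper. The bottle is at (251,215) and the jar at (322,200), swapped and upright. Handing in.

```bash
python3 -c "
from bench import r
print(r.hand_in())"
```

```text
the job is handed in; nothing more can be done
None
```

The bottle and jar are swapped, each upright within about 2 mm of the other's coaster centre. The lid is gripped by its handle and held still at about 59°, and the job is handed in; no verdict came back.

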